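Tip a battery block into its contact tray

ROBOT

A 7-joint arm with a two-finger parallel gripper is mounted at the origin on a cart in front of the work surface, level with it; the furniture and walls round the work are solid. World frame = base frame: x ahead of the robot, y to its left, z up, the work surface at z = 0. Lengths are in m, angles in rad, forces in N, time in s.
With the tool pointing down it reaches from about 0.4 to 0.85 m from the base axis. Payload 4.5 kg.
Tool frame: the origin (TCP) lies where the fingers leave the gripper's body, on its centre line; the fingertips stand 64 mm ahead of it and the grasp point (between the pads) lies 45 mm ahead of it; z points along the fingers, y is the line along which they close (so a half turn about z gives the same grasp; the last joint's range is limited). The gripper opens to 88 mm and grips with 3 to 60 N. Pads are 18 mm wide; open, the fingers measure 123 mm over their backs; the gripper's body (75 mm by 187 mm) begins 45 mm behind the grasp point.
Start: joints at [-1.168, 0.689, -0.195, 1.565, 0.157, 0.902, -0.215], TCP at [0.225, 0.583, 0.303] pointing down, gripper open.
Joint ranges: [-3.01, 3.01], [-0.46, 2.08], [-1.47, 1.51], [0.13, 2.56], [-1, 4.14], [0.04, 2.09], [-2.66, 2.66]. Speed limits (rad/s): [2.57, 2.57, 3.14, 3.14, 3.14, 3.14, 3.14].

INTERFACE

Orientations are given as a unit quaternion [x, y, z, w].
In Python, from plant import r gives the robot as it stands.
- The arm moves only by the tool play_rows, never from a script. Its arguments are lists of equal length, an entry for each row: "translation": the shift along the tool's x, y, z in m, a list of three; "delta_rot": the turn, a rotation vector about the tool's x, y, z in degrees, a list of three; "grip": the opening, from -1 (shut) to 1 (fully open). In form: {"translation": [[x, y, z], ...], "delta_rot": [[rx, ry, rz], ...], "grip": [grip, ...]}. A call has 1 to 20 rows; each row shifts and turns the commanded pose from where the row before left it, along the tool's axes as they then stand; what a row does not reach is not made up. A row lasts 1/8 s, in which the tool goes at most 62.5 mm and 10.7 degrees, less where a joint would pass 70% of its speed; a pose out of reach is approached as far as the arm can. A call with a gripper value outside its range is refused whole. The fingers move at their own pace and stop on an object; "squeeze" is the grip in N (left out, the last holds). Time passes only in rows, so rows that do not move let the fingers close. It gives the time, the measured TCP pose, the force, the opening and the grip force at its end, in the units of the state.
- r.get_state(): the state, without advancing time (a new reading comes with each control period).
- r.snapshot(name): name is "scene" or "top" or "wrist"; returns the picture (400x640x3 uint8, blue, green, red); there is no depth.
- r.get_calibration(name): a dict with "intrinsics" (3x3 intrinsics, pixels), "eye" and "rotation" of the camera in the world. Camera axes: x right, y up, looking along -z (the intrinsics and any distortion apply to the point x, -y, -z); pixel columns grow to the right and rows downward; lengths in m; the calibration is good to about 2 mm. A picture is of the moment at which its call begins: read the wrist's pose just before it. get_calibration takes no time and is no camera call; for the wrist camera it gives the pose at the moment of the call.
- r.finish_job(): hands the job in; it is judged then, once.
Trained networks look in the newest picture that a camera, given by its name, has taken for a name from the list of things; names that differ only in an ending like _2 or _b are one class to them, and where a whole thing is asked for, a point or a joint stands for the part that bears it (a point fixed in the world has none). Each returns a list of dicts, best first, with "confidence" (0 to 1); they miss things now and then, are a little off and sometimes report something else, mostly with a low value. They report only what shows in the picture. A call takes as long as a camera call.
- r.look_for(camera, target): "point" ([x, y, z] in m, in world coordinates, good to about 4 mm: the middle of the surface that is visible of it).
- r.silhouettes(camera, target): "pixels" (400x640 bool, what is visible of it).
The state is a dict: "clock": time; "q": joint angles; "qd": joint speeds; "joint_torque": joint torques, N m; "tool_pos": TCP position; "eef_rot": TCP orientation; "contact_force": force on the tool from outside, world axes, zero at the start; "moment": the same for the moment, N m; "opening": opening from 0.0 (shut) to 1.0 (fully open); "finger_force": force on a finger pad.
Only numpy, scipy, OpenCV 4.12 (cv2) and the standard library are available. Lean on these libraries where they do the work, as an engineer would, in place of code of your own. Each camera call takes 0.05 s, during which the arm holds its last target. There are 200 camera calls.

TASK

The battery block stands upright on the bench in front of its tray. Push it until its foot is pressed squarely against the tray's front edge for a moment, then push high on its near face until it tips over that edge onto its side on the tray, and push it home so that its terminals bear flat on the contact strip, holding it pressed there with about 15 N for a good second before you let go. Never push it harder than 25 N, and leave the bottle, the beaker and the timer where they stand.

Things in the scene. Friction and masses are not known exactly. Their poses are not given: they have to be found in the camera images.
- battery: grey battery block, 0.48 to 0.72 kg, loose, too large to grasp: 98 mm deep (its x), 151 mm wide (y), 94 mm high (z) as it stands. Origin: centre of its underside; x points at the tray within 0.2 rad. Two flush brass terminals in its top face, 48 mm either side of the middle. Lying on the tray, its z points level at the strip and its origin is the centre of its near face, 56 mm above the bench
- battery_top (a point): centre of the battery's top face (the terminal face), 94 mm along its z from the origin
- tray: fixed rigid tray: flat plate 7 mm high, 112 mm deep, 200 mm wide, its front edge the stop to tip over. Origin: middle of the front edge at bench height; x points back to the strip, y left along the edge, z up. Tipping takes 4 to 8 N high up; past about 55 degrees the block falls by itself and lies with its underside 10 to 20 mm in front of the edge. Sliding it takes 2 to 9 N
- strip: rigid upright contact strip at the back of the tray, fixed to it: 12 mm thick, 200 mm wide, 90 mm high, with two brass contact plates 48 mm wide, centred 48 mm either side of the middle, for the battery's terminals. Origin: middle of the lower edge of its front face (112 mm behind the tray's origin), axes as the tray's
- buffer_bottle: white screw-cap bottle, 63 mm diameter, 122 mm high, loose, left of the tray; origin: centre of its underside, z up
- beaker: clear beaker, 71 mm diameter, 92 mm high, loose, right of the tray; origin: centre of its underside, z up
- timer: flat white bench timer, 62 x 62 x 20 mm, loose, left of the battery; origin: centre of its underside

How it is judged:
On the way, in this order (a step that is already met when the one before it is completed fails the run):
1. the upright battery's foot is pressed squarely against the tray's front edge (x of battery in the frame of tray above -0.053 m and angle between the y axis of battery and the y axis of tray, either way round below 0.06 rad and angle between battery's own z axis and vertical below 0.1 rad and contact force between battery and tray above 1 N), for 0.2 s.
2. the robot is tipping the battery (by 20 degrees or more) with its foot against the tray's edge (angle between battery's own z axis and vertical between 0.35 and 1.2 rad and contact force between battery and tray above 1 N and contact force between any of the fingers, the arm and battery above 0.5 N), for 0.1 s.
3. the battery lies on its side on the tray (angle between battery's own z axis and vertical above 1.52 rad and angle between battery's own x axis and vertical above 3 rad and height (world z) of battery above 0.05 m and linear speed of battery below 0.05 m/s), for 0.2 s.
4. the robot holds the battery pressed against the contact strip, with 3 N or more on the strip, for half a second (x of battery_top in the frame of strip above -0.003 m and contact force between battery and strip above 3 N and contact force between any of the fingers, the arm and battery above 6 N), for 0.5 s.
At the end, for the whole second after the job is handed in: The battery lies still on its side on the tray, its terminal face within 3 mm of the contact strip and square to it within 0.04 rad, its terminals within 20 mm of the middle of the contact plates to either side (x of battery_top in the frame of strip above -0.003 m and angle between the z axis of battery and the x axis of strip, either way round below 0.04 rad and y of battery_top in the frame of strip between -0.02 and 0.02 m and angle between battery's own x axis and vertical above 3 rad and height (world z) of battery between 0.05 and 0.062 m and linear speed of battery below 0.01 m/s); the robot touches nothing.
It fails at once if the battery is pushed with more than 25 N (contact force between any of the fingers, the arm and battery above 25 N).
It fails at once if the bottle is moved by 20 mm or more (distance of buffer_bottle from where it was at the start of the episode above 0.02 m).
It fails at once if the beaker is moved by 20 mm or more (distance of beaker from where it was at the start of the episode above 0.02 m).
It fails at once if the timer is moved by 20 mm or more (distance of timer from where it was at the start of the episode above 0.02 m).
It also fails if it takes over 72 s, if anything falls off the work surface, if the arm or the gripper's body presses on something with over 40 N, if the wrist force passes 120 N, or if a joint passes its speed limit or range.

## Working session

There is one attempt and no reset: what is moved stays moved. The work goes in short steps, Python scripts to look and compute and a tool call to move; the robot and the scene stay as the last step left them, time stands still between calls to the robot, and variables do not carry over. Pictures are saved under pics/ and viewed, at most 10 in all, crops included, and the job is handed in when it is done.

Besides the shell and the picture viewer there is one more tool, called as a command line: name --argument value ..., lists and objects as JSON in quotes. play_rows: Moves the arm, as the interface text tells. Its arguments: {"type":"object","properties":{"translation":{"type":"array","items":{"type":"array","items":{"type":"number"}}},"delta_rot":{"type":"array","items":{"type":"array","items":{"type":"number"}}},"grip":{"type":"array","items":{"type":"number"}},"squeeze":{"type":"number"}},"required":["translation","delta_rot","grip"]}

```bash
ls; mkdir -p pics; python3 - <<'E'
from plant import r
import cv2,numpy as np
s=r.get_state(); print(s)
a=r.snapshot("scene"); b=r.snapshot("top")
cv2.imwrite("pics/scene.png",a); cv2.imwrite("pics/top.png",b)
for c in("scene","top"):
    k=r.get_calibration(c); print(c,np.round(k["intrinsics"],1).tolist(),np.round(k["eye"],3),np.round(k["rotation"],3).tolist(),k.keys())
    for n in("battery","tray","strip","buffer_bottle","beaker","timer"):
        print(n,[(np.round(d["point"],3),round(d["confidence"],2)) for d in r.look_for(c,n)[:2]])
E
```

```text
pics
{'clock': 0.0, 'q': array([-1.16821296,  0.68998966, -0.19453356,  1.56637829,  0.15729419,
        0.90246659, -0.21508857]), 'qd': array([ 2.22587881e-05, -1.85004974e-04,  1.38908415e-04, -2.45641774e-04,
       -8.25712871e-05,  5.47857696e-04,  6.19514949e-04]), 'joint_torque': array([ 1.08248862e-04, -5.27571094e+01, -1.26662057e+00, -1.53427362e+01,
       -5.25945006e-02,  6.62770180e-03,  1.82245631e-04]), 'tool_pos': array([0.22513823, 0.582478  , 0.30189774]), 'eef_rot': array([ 1.83293658e-01,  9.83057770e-01, -9.17829166e-04, -1.13216381e-04]), 'contact_force': array([-0.42423741, -0.05827933, -0.64780097]), 'moment': array([-0.02521972, -0.04895069,  0.00178498]), 'finger_force': 0.0, 'opening': 1.0003267985356072}
scene [[379.7, 0.0, 320.1], [0.0, 379.7, 203.8], [0.0, 0.0, 1.0]] [ 0.753 -0.471  0.831] [0.234, 0.048, 0.179, 0.954] dict_keys(['intrinsics', 'eye', 'rotation'])
battery [(array([ 0.538, -0.2  ,  0.095]), 0.62)]
tray [(array([ 0.691, -0.213,  0.009]), 0.85)]
strip []
buffer_bottle [(array([ 0.615, -0.034,  0.078]), 0.57)]
beaker [(array([ 0.601, -0.389,  0.024]), 0.59), (array([ 0.528, -0.027,  0.017]), 0.46)]
timer [(array([ 0.528, -0.026,  0.016]), 0.85)]
top [[393.3, 0.0, 322.4], [0.0, 393.3, 201.4], [0.0, 0.0, 1.0]] [ 0.49  -0.078  1.074] [0.027, -0.035, -0.706, 0.707] dict_keys(['intrinsics', 'eye', 'rotation'])
battery [(array([ 0.525, -0.183,  0.09 ]), 0.91)]
tray [(array([ 0.692, -0.2  ,  0.005]), 0.76)]
strip []
buffer_bottle [(array([ 0.605, -0.022,  0.094]), 0.86)]
beaker [(array([ 0.618, -0.406,  0.042]), 0.71)]
timer [(array([ 0.52 , -0.02 ,  0.017]), 0.69)]
```

View pics/scene.png

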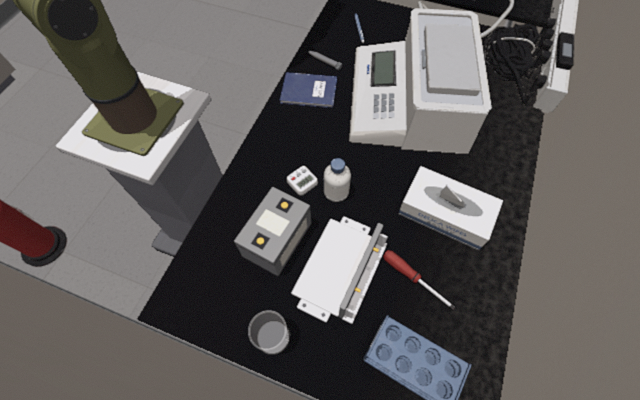

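View pics/top.png

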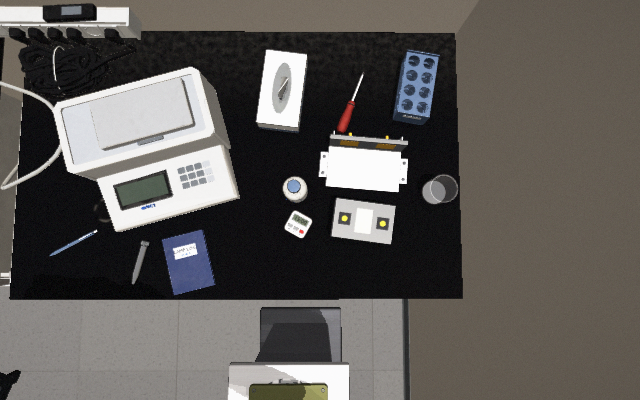

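The scene view shows the battery at about (275,230), the tray at (340,265), the bottle at (337,180), the timer at (302,180) and the beaker at (269,332). In the top view the battery is at (363,221), the tray at (364,168), the bottle at (295,188), the timer at (297,224) and the beaker at (440,189).

```bash
cat > h.py <<'E'
from plant import r
import cv2,numpy as np
from scipy.spatial.transform import Rotation as R
def cal(c):
    k=r.get_calibration(c); q=np.array(k["rotation"]); 
    return np.array(k["intrinsics"]),np.array(k["eye"]),(R.from_quat(q).as_matrix() if q.size==4 else q)
def plane(c,px,z):
    K,e,M=cal(c); px=np.atleast_2d(px).astype(float)
    p=np.c_[px,np.ones(len(px))]@np.linalg.inv(K).T
    d=(p*[1,-1,-1])@M.T
    return e+d*((z-e[2])/d[:,2])[:,None]
def proj(c,P):
    K,e,M=cal(c); p=((np.atleast_2d(P)-e)@M)*[1,-1,-1]; p=p@K.T
    return p[:,:2]/p[:,2:]
E
python3 - <<'E'
from h import *
a=cv2.imread("pics/top.png"); s=cv2.imread("pics/scene.png")
c=cv2.resize(a[125:250,310:415],None,fx=4.5,fy=4.5,interpolation=cv2.INTER_CUBIC); cv2.imwrite("pics/c1.png",c)
for nm,im,yrs in(("top",a,[(195,260)]),("scene",s,[])):
    hsv=cv2.cvtColor(im,cv2.COLOR_BGR2HSV)
    m=((hsv[...,1]>110)&(hsv[...,0]>12)&(hsv[...,0]<35)&(hsv[...,2]>90)).astype(np.uint8)
    m[:, :230]=0; m[300:]=0
    n,l,st,ce=cv2.connectedComponentsWithStats(m)
    for i in range(1,n):
        if st[i,4]>8: print(nm,st[i],ce[i].round(1),plane(nm,ce[i],.094).round(4))
for c,n,z in(("top","battery",.094),("top","tray",.007),("scene","tray",.007)):
    r.snapshot(c)
    d=r.silhouettes(c,n)
    if d:
        m=d[0]["pixels"].astype(np.uint8); box=cv2.boxPoints(cv2.minAreaRect(cv2.findNonZero(m)))
        print(c,n,m.sum(),d[0]["confidence"],box.round(1).tolist()); print(plane(c,box,z).round(4))
E
```

```text
top [349 132   3   4  10] [350.  133.8] [[ 0.7482 -0.1585  0.094 ]]
top [385 135   4   4  12] [386.7 136.9] [[ 0.7406 -0.2518  0.094 ]]
top [340 140  19   6  82] [348.8 142.8] [[ 0.725  -0.1553  0.094 ]]
top [376 144  20   5  78] [385.2 145.9] [[ 0.7172 -0.2478  0.094 ]]
top [342 215   6   6  29] [344.2 217.8] [[ 0.5347 -0.1431  0.094 ]]
top [380 220   6   7  30] [382.4 223.2] [[ 0.5214 -0.2383  0.094 ]]
scene [281 202   7   7  41] [284.  204.8] [[ 0.5343 -0.1442  0.094 ]]
scene [256 237   8   8  48] [259.8 240.4] [[ 0.521  -0.2392  0.094 ]]
scene [373 247   5   5  17] [375.  249.2] [[ 0.7511 -0.1711  0.094 ]]
scene [355 287   5   5  16] [356.9 289.2] [[ 0.7433 -0.2635  0.094 ]]
top battery 2381 0.92 [[329.6000061035156, 236.3000030517578], [334.79998779296875, 197.3000030517578], [395.8999938964844, 205.5], [390.70001220703125, 244.39999389648438]]
[[ 0.4886 -0.1066  0.094 ]
 [ 0.5859 -0.1196  0.094 ]
 [ 0.5658 -0.2728  0.094 ]
 [ 0.4686 -0.2584  0.094 ]]
top tray 4269 0.76 [[317.79998779296875, 185.5], [322.3999938964844, 130.5], [409.5, 137.8000030517578], [404.8999938964844, 192.6999969482422]]
[[ 0.6268 -0.0768  0.007 ]
 [ 0.78   -0.0892  0.007 ]
 [ 0.7606 -0.3306  0.007 ]
 [ 0.6074 -0.3153  0.007 ]]
scene tray 6224 0.61 [[285.79998779296875, 304.1000061035156], [330.5, 202.6999969482422], [392.6000061035156, 230.10000610351562], [348.0, 331.3999938964844]]
[[ 0.6098 -0.325   0.007 ]
 [ 0.6126 -0.0594  0.007 ]
 [ 0.7751 -0.0751  0.007 ]
 [ 0.7533 -0.3299  0.007 ]]
```

View pics/c1.png

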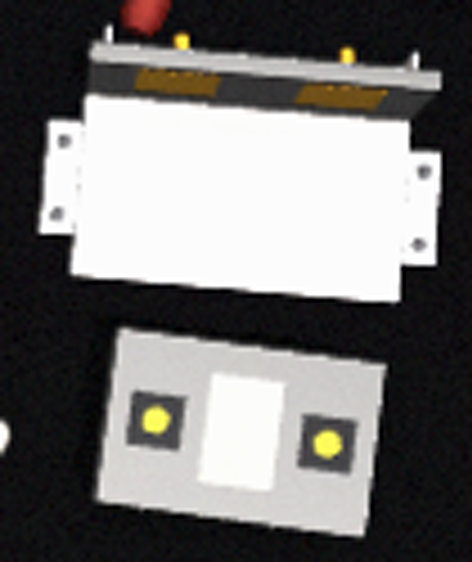

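The crop shows the tray plate's corners at (70,274), (400,301), (85,96) and (410,121), with the strip behind them. The battery top corners are at (118,328), (385,365), (366,536) and (97,500).

```bash
python3 - <<'E'
from h import *
f=lambda P:(np.array(P)+.5)/4.5-.5+[310,125]
T=plane("top",f([(70,274),(400,301),(410,121),(85,96)]),.007); print(T.round(4))
B=plane("top",f([(118,328),(385,365),(366,536),(97,500)]),.094); print(B.round(4),B.mean(0))
yaw=lambda a,b:np.arctan2((a-b)[1],(a-b)[0])-np.pi/2
print("tray yaw",yaw(T[0],T[1]),yaw(T[3],T[2]),"len",np.linalg.norm(T[0]-T[1]),np.linalg.norm(T[3]-T[0]))
print("bat yaw",yaw(B[0],B[1]),yaw(B[3],B[2]), yaw(np.array([.5347,-.1431]),np.array([.5214,-.2383])), yaw(np.array([.5343,-.1442]),np.array([.5210,-.2392])))
W=plane("top",[(348.8,142.8),(385.2,145.9)],.05);print(W,yaw(*W))
# refine tray w/ scene: crop
s=cv2.imread("pics/scene.png"); cv2.imwrite("pics/c2.png",cv2.resize(s[180:330,230:400],None,fx=4,fy=4,interpolation=cv2.INTER_CUBIC))
print(proj("scene",T),proj("scene",B))
E
```

```text
[[ 0.6268 -0.097   0.007 ]
 [ 0.6108 -0.2977  0.007 ]
 [ 0.7219 -0.3056  0.007 ]
 [ 0.7367 -0.1061  0.007 ]]
[[ 0.5854 -0.1222  0.094 ]
 [ 0.5651 -0.2709  0.094 ]
 [ 0.4704 -0.259   0.094 ]
 [ 0.49   -0.1104  0.094 ]] [ 0.52772655 -0.19060056  0.094     ]
tray yaw -0.07946116417087312 -0.07408473013293859 len 0.20136644383637062 0.11033526942095886
bat yaw -0.13592255873861636 -0.13120731019798582 -0.13880746608260175 -0.13909594148207094
[[ 0.73547809 -0.15880297  0.05      ]
 [ 0.7275055  -0.25538881  0.05      ]] -0.08235740468463937
[[330.47919341 217.50017358]
 [291.25937998 292.49695749]
 [337.82371099 314.76377053]
 [373.04834033 236.04161687]] [[309.40683649 203.89153377]
 [272.63247597 261.16336493]
 [233.81295361 240.43667689]
 [272.06480928 186.04016503]]
```

View pics/c2.png

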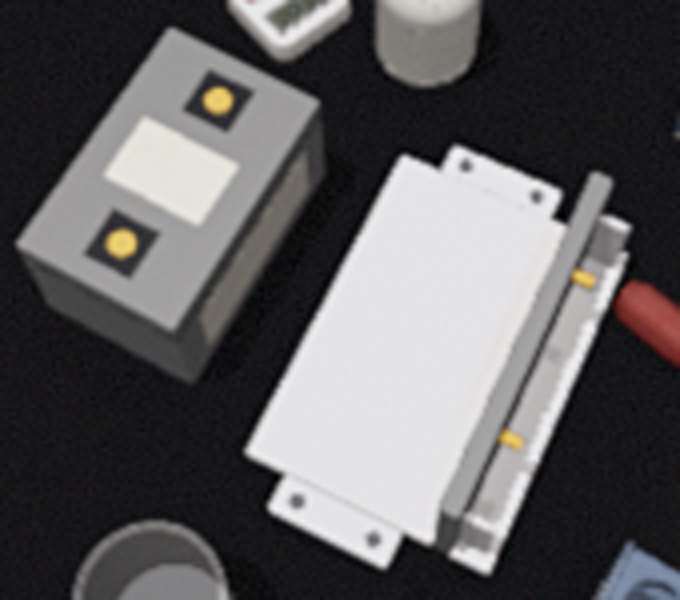

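The second view agrees with the first. The tray origin is about (0.619,-0.197) with yaw -0.080. The battery is centred about 42 mm in front of the tray edge, at yaw -0.137. First I'll yaw and traverse at height.

```bash
cat >> h.py <<'E'
O=np.array([.6188,-.1973,0]); TR=R.from_euler('z',-.080)
TIP=np.array([-.009,0,.064])
def goal(a): return TR*R.from_matrix(np.array([[-1,0,0],[0,1,0],[0,0,-1.]]))*R.from_euler('y',-a,degrees=True)
def st():
    s=r.get_state(); q=R.from_quat(s["eef_rot"]); p=s["tool_pos"]
    tip=TR.inv().apply(p+q.apply(TIP)-O)
    print("t %.2f tcp %s tip(tray,mm) %s F(tray) %s q %s"%(s["clock"],p.round(3),(tip*1e3).round(1),TR.inv().apply(s["contact_force"]).round(1),s["q"].round(2)))
    return p,q,tip
def to(a,tip=None):
    p,q,t=st()
    g=goal(a); print("rot left (tool deg)",np.degrees((q.inv()*g).as_rotvec()).round(1))
    if tip is not None:
        P=O+TR.apply(np.array(tip)/1e3)-g.apply(TIP)
        print("move in goal axes mm",(g.inv().apply(P-p)*1e3).round(1),"in present axes",(q.inv().apply(P-p)*1e3).round(1),"tcp target",P.round(3))
E
python3 -c "
from h import *
to(0,[-170,0,240])"
```

```text
t 1.00 tcp [0.225 0.583 0.303] tip(tray,mm) [-446.   743.8  238.7] F(tray) [ 0.4 -0.1 -0.3] q [-1.17  0.69 -0.19  1.57  0.16  0.9  -0.22]
rot left (tool deg) [  0.    0.  -16.5]
move in goal axes mm [-275.6 -746.4   -1.3] in present axes [-476.7 -637.    -1.3] tcp target [ 0.44  -0.183  0.304]
```

play_rows --translation '[[0,0,0],[0,0,0],[0,0,0]]' --delta_rot '[[0,0,-8.2],[0,0,-8.2],[0,0,0]]' --grip '[1,1,1]'

```text
clock: 1.38
tool_pos: [0.2254, 0.5829, 0.3027]
eef_rot: [0.042, 0.999, 0.0, -0.0]
contact_force: [-0.7, -0.6, -0.6]
opening: 1.001
finger_force: 0.0
```

play_rows --translation '[[-0.03,-0.04,0],[-0.03,-0.04,0],[-0.03,-0.04,0],[-0.03,-0.045,0],[-0.03,-0.045,0],[-0.03,-0.045,0],[-0.03,-0.045,0],[-0.03,-0.045,0],[-0.02,-0.05,0],[-0.015,-0.05,0],[0,-0.05,0],[0,-0.05,0],[0,-0.05,0],[0,-0.05,0],[0,-0.05,0],[0,-0.045,0],[0,0,0]]' --delta_rot '[[0,0,0],[0,0,0],[0,0,0],[0,0,0],[0,0,0],[0,0,0],[0,0,0],[0,0,0],[0,0,0],[0,0,0],[0,0,0],[0,0,0],[0,0,0],[0,0,0],[0,0,0],[0,0,0],[0,0,0]]' --grip '[1,1,1,1,1,1,1,1,1,1,1,1,1,1,1,1,1]'

```text
clock: 3.5
tool_pos: [0.4375, -0.1812, 0.3025]
eef_rot: [0.047, 0.999, -0.001, -0.0]
contact_force: [0.3, -0.0, -0.0]
opening: 1.001
finger_force: 0.0
```

```bash
python3 -c "
from h import *
to(25,[-175,0,130]);to(25,[-175,0,30])"
```

```text
t 3.50 tcp [ 0.437 -0.181  0.303] tip(tray,mm) [-173.     1.3  238.5] F(tray) [ 0.3 -0.  -0. ] q [ 0.54  0.51 -0.38  2.    0.29  0.68  1.46]
rot left (tool deg) [ -0.3 -25.   -0.7]
move in goal axes mm [75.6 -1.6 95.3] in present axes [ 28.2  -1.7 118.3] tcp target [ 0.409 -0.181  0.184]
t 3.50 tcp [ 0.437 -0.181  0.303] tip(tray,mm) [-173.     1.3  238.5] F(tray) [ 0.3 -0.  -0. ] q [ 0.54  0.51 -0.38  2.    0.29  0.68  1.46]
rot left (tool deg) [ -0.3 -25.   -0.7]
move in goal axes mm [117.8  -1.6 186. ] in present axes [ 28.1  -1.5 218.3] tcp target [ 0.409 -0.181  0.084]
```

play_rows --translation '[[0,0,0],[0,0,0],[0,0,0],[0.02,0,0.025],[0.02,-0.001,0.025],[0.02,0,0.025],[0.016,0,0.02],[0,0,0]]' --delta_rot '[[0,-8.3,-0.7],[0,-8.3,0],[0,-8.4,0],[0,0,0],[0,0,0],[0,0,0],[0,0,0],[0,0,0]]' --grip '[1,1,1,1,1,1,1,1]'

```text
clock: 4.5
tool_pos: [0.4021, -0.1872, 0.2271]
eef_rot: [0.035, 0.989, -0.024, 0.139]
contact_force: [-0.1, -0.6, 0.5]
opening: 1.003
finger_force: 0.0
```

```bash
python3 -c "
from h import *
to(25,[-165,0,30])"
```

```text
t 4.50 tcp [ 0.402 -0.187  0.227] tip(tray,mm) [-190.5   -9.3  168.1] F(tray) [-0.1 -0.6  0.5] q [ 0.74  0.62 -0.6   2.36  1.75  0.32  0.08]
rot left (tool deg) [-1.9 -9.   1. ]
move in goal axes mm [ 45.4   7.2 136.5] in present axes [ 23.4  12.4 141.6] tcp target [ 0.419 -0.181  0.084]
```

play_rows --translation '[[0,0,0],[0.0,0.006,0.01]]' --delta_rot '[[-1.9,0,1],[0,0,0]]' --grip '[1,1]'

```text
clock: 4.75
tool_pos: [0.4072, -0.1828, 0.2197]
eef_rot: [0.042, 0.989, -0.009, 0.142]
contact_force: [-0.2, -0.8, -0.0]
opening: 1.002
finger_force: 0.0
```

```bash
python3 -c "
from h import *
to(16,[-160,0,36])"
```

```text
t 4.75 tcp [ 0.407 -0.183  0.22 ] tip(tray,mm) [-185.5   -3.   160.8] F(tray) [-0.1 -0.8 -0. ] q [ 0.76  0.65 -0.63  2.36  1.78  0.32  0.03]
rot left (tool deg) [-0.4  0.3 -0.3]
move in goal axes mm [  9.6   2.5 126.9] in present axes [ 10.3   3.3 126.8] tcp target [ 0.433 -0.182  0.095]
```

play_rows --translation '[[0.002,0.0005,0.025],[0.002,0.0005,0.025],[0.002,0.0005,0.025],[0.002,0.0005,0.025],[0.002,0.0005,0.025],[0,0,0.002],[0,0,0]]' --delta_rot '[[-0.4,0,-0.3],[0,0,0],[0,0,0],[0,0,0],[0,0,0],[0,0,0],[0,0,0]]' --grip '[1,1,1,1,1,1,1]'

```text
clock: 5.62
tool_pos: [0.4326, -0.1816, 0.0945]
eef_rot: [0.038, 0.989, -0.005, 0.141]
contact_force: [-0.8, 0.1, 0.8]
opening: 0.998
finger_force: 0.0
```

```bash
python3 -c "
from h import *
to(16,[-110,0,36])
r.snapshot('top'); 
r.snapshot('wrist')"
```

```text
t 5.62 tcp [ 0.433 -0.182  0.094] tip(tray,mm) [-160.4    1.    35.5] F(tray) [-0.8 -0.   0.8] q [ 0.8   1.03 -0.77  2.34  2.14  0.66 -0.24]
rot left (tool deg) [0.1 0.2 0.2]
move in goal axes mm [-48.8  -0.8  13.4] in present axes [-48.8  -1.   13.6] tcp target [ 0.483 -0.186  0.095]
```

play_rows --translation '[[-0.0048,0,0.0014],[-0.0048,0,0.0014],[-0.0029,0,0.0008],[-0.0029,0,0.0008],[-0.0029,0,0.0008],[-0.0029,0,0.0008],[-0.0029,0,0.0008],[-0.0029,0,0.0008],[-0.0029,0,0.0008],[-0.0029,0,0.0008],[-0.0029,0,0.0008],[-0.0029,0,0.0008]]' --delta_rot '[[0,0,0],[0,0,0],[0,0,0],[0,0,0],[0,0,0],[0,0,0],[0,0,0],[0,0,0],[0,0,0],[0,0,0],[0,0,0],[0,0,0]]' --grip '[1,1,1,1,1,1,1,1,1,1,1,1]'

```text
clock: 7.22
tool_pos: [0.4725, -0.1846, 0.094]
eef_rot: [0.038, 0.989, -0.004, 0.141]
contact_force: [-2.0, -0.2, -1.7]
opening: 1.0
finger_force: 1.3
```

```bash
python3 -c "
from h import *
to(16,[-100,0,36])
a=r.snapshot('scene'); cv2.imwrite('pics/c3.png',cv2.resize(a[130:330,190:400],None,fx=3,fy=3))"
```

```text
t 7.22 tcp [ 0.472 -0.185  0.094] tip(tray,mm) [-120.4    1.2   35. ] F(tray) [-2.  -0.4 -1.7] q [ 0.74  1.01 -0.71  2.24  2.05  0.56 -0.15]
rot left (tool deg) [0.2 0.2 0.2]
move in goal axes mm [-20.1  -0.9   4.6] in present axes [-20.1  -1.    4.7] tcp target [ 0.493 -0.187  0.095]
```

View pics/c3.png

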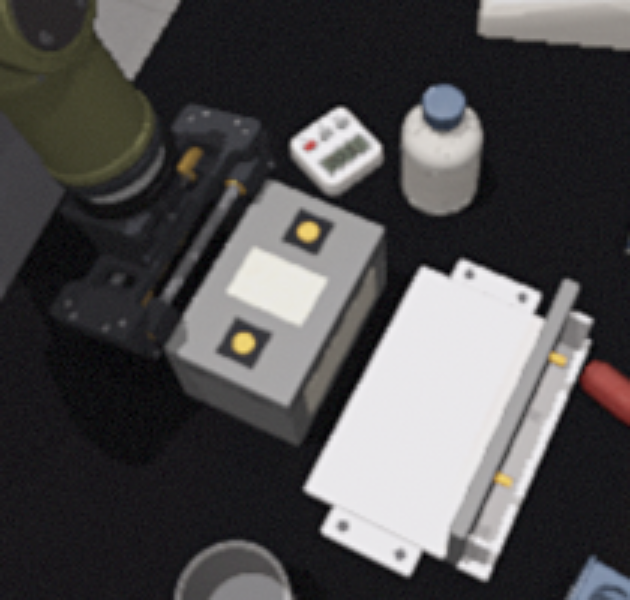

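The battery is sliding evenly with both fingers on its near face (terminals at (308,231) and (243,343)), and the gripper is clear of the timer at (337,150). I'll continue to the edge.

play_rows --translation '[[-0.0029,0,0.0008],[-0.0029,0,0.0008],[-0.0029,0,0.0008],[-0.0029,0,0.0008],[-0.0029,0,0.0008],[-0.001,0,0.0003],[-0.001,0,0.0003],[-0.001,0,0.0003],[-0.001,0,0.0003],[0,0,0]]' --delta_rot '[[0,0,0],[0,0,0],[0,0,0],[0,0,0],[0,0,0],[0,0,0],[0,0,0],[0,0,0],[0,0,0],[0,0,0]]' --grip '[1,1,1,1,1,1,1,1,1,1]'

```text
clock: 8.52
tool_pos: [0.4916, -0.1862, 0.0943]
eef_rot: [0.038, 0.989, -0.004, 0.141]
contact_force: [-2.1, 0.6, -0.6]
opening: 1.0
finger_force: 1.4
```

```bash
python3 -c "
from h import *
st()"
```

```text
t 8.53 tcp [ 0.492 -0.186  0.094] tip(tray,mm) [-101.2    1.1   35.4] F(tray) [-2.1  0.4 -0.6] q [ 0.72  1.   -0.68  2.18  2.    0.52 -0.1 ]
```

play_rows --translation '[[-0.001,0,0.0003],[-0.001,0,0.0003],[-0.001,0,0.0003],[0,0,0]]' --delta_rot '[[0,0,0],[0,0,0],[0,0,0],[0,0,0]]' --grip '[1,1,1,1]'

```text
clock: 9.02
tool_pos: [0.4927, -0.1862, 0.0942]
eef_rot: [0.038, 0.989, -0.004, 0.14]
contact_force: [-8.5, 0.8, 4.1]
opening: 0.998
finger_force: 4.2
```

play_rows --translation '[[-0.0005,0,0],[0,0,0],[0,0,0]]' --delta_rot '[[0,0,0],[0,0,0],[0,0,0]]' --grip '[1,1,1]'

```text
clock: 9.4
tool_pos: [0.4929, -0.1861, 0.0942]
eef_rot: [0.038, 0.99, -0.004, 0.139]
contact_force: [-9.9, 1.2, 4.6]
opening: 1.0
finger_force: 4.5
```

```bash
cat >> h.py <<'E'
def brass(c,z=.094,y0=0,y1=400):
    a=r.snapshot(c); hsv=cv2.cvtColor(a,cv2.COLOR_BGR2HSV)
    m=((hsv[...,1]>110)&(hsv[...,0]>12)&(hsv[...,0]<35)&(hsv[...,2]>90)).astype(np.uint8)
    m[:,:230]=0; m[300:]=0
    n,l,s,ce=cv2.connectedComponentsWithStats(m)
    for i in range(1,n):
        if s[i,4]>8: print(c,s[i],ce[i].round(1),(TR.inv().apply(plane(c,ce[i],z)-O)*1e3).round(1))
    return a
E
python3 -c "
from h import *
st(); brass('scene');brass('top')"
```

```text
t 9.40 tcp [ 0.493 -0.186  0.094] tip(tray,mm) [-100.1    1.3   35.1] F(tray) [-9.9  0.4  4.6] q [ 0.71  1.   -0.67  2.18  1.98  0.51 -0.09]
scene [259 183   6  10  37] [261.1 186.6] [[-156.8   64.4   94. ]]
scene [274 193   6   5  11] [276.6 194.8] [[-115.1   61.    94. ]]
scene [297 207   8   7  43] [300.4 210.2] [[-49.9  49.9  94. ]]
scene [276 245   8   7  46] [279.1 247.8] [[-49.7 -46.6  94. ]]
scene [373 247   5   5  17] [375.  249.2] [[129.8  36.7  94. ]]
scene [355 287   5   5  16] [356.9 289.2] [[129.4 -56.1  94. ]]
top [349 132   3   4  11] [350.1 133.6] [[126.4  48.8  94. ]]
top [385 135   4   4  12] [386.7 136.9] [[125.7 -44.6  94. ]]
top [340 140  19   6  84] [348.8 142.8] [[102.6  50.3  94. ]]
top [376 144  20   5  77] [385.2 145.9] [[102.2 -42.5  94. ]]
top [341 200   6   6  28] [343.8 202.5] [[-50.2  51.4  94. ]]
top [380 203   6   6  30] [382.3 205.5] [[-49.7 -45.5  94. ]]
top [337 241  13   3  28] [342.8 242.1] [[-148.6   46.4   94. ]]
top [372 264   8   5  14] [375.9 266.3] [[-201.4  -39.8   94. ]]
top [359 269   8  17  50] [361.9 276.9] [[-230.    -7.2   94. ]]
top [374 271   6   4   9] [376.8 272.1] [[-215.4  -43.    94. ]]
top [369 272   6   6  12] [371.4 274.7] [[-222.6  -30.2   94. ]]
top [359 283   7  11  29] [362.4 288. ] [[-256.8  -10.5   94. ]]
```

The foot is square against the edge: battery centre x about -50 mm, yaw error about 0.003 rad, about 10 N. Next I'll back off, rise, and work out the tipping arc.

play_rows --translation '[[0.0095,0,-0.0027],[-0.004,0,-0.014],[-0.004,0,-0.014],[-0.004,0,-0.014],[0,0,0]]' --delta_rot '[[0,0,0],[0,0,0],[0,0,0],[0,0,0],[0,0,0]]' --grip '[1,1,1,1,1]'

```text
clock: 10.12
tool_pos: [0.4866, -0.186, 0.1394]
eef_rot: [0.038, 0.989, -0.005, 0.143]
contact_force: [-0.3, -0.3, 0.8]
opening: 1.001
finger_force: 0.0
```

```bash
python3 -c "
from h import *
to(16,[-101,0,80])
th=np.radians([0,10,20,25,30,35,40,45,50,55,60]); h=80
P=np.c_[-98*np.cos(th)+h*np.sin(th)-6*np.tan(th),0*th,98*np.sin(th)+h*np.cos(th)]
print(P.round(0).tolist()); D=np.diff(P,axis=0)
g=goal(16).inv()*TR
print(g.apply(D).round(1).tolist())"
```

```text
t 10.12 tcp [ 0.487 -0.186  0.139] tip(tray,mm) [-105.9    0.9   80.6] F(tray) [-0.3 -0.3  0.8] q [ 0.7   0.88 -0.64  2.2   1.88  0.43 -0.02]
rot left (tool deg) [0.1 0.5 0.2]
move in goal axes mm [-5.1 -0.7  1.9] in present axes [-5.1 -0.7  1.9] tcp target [ 0.492 -0.187  0.139]
[[-98.0, 0.0, 80.0], [-84.0, 0.0, 96.0], [-67.0, 0.0, 109.0], [-58.0, 0.0, 114.0], [-48.0, 0.0, 118.0], [-39.0, 0.0, 122.0], [-29.0, 0.0, 124.0], [-19.0, 0.0, 126.0], [-9.0, 0.0, 126.0], [1.0, 0.0, 126.0], [10.0, 0.0, 125.0]]
[[-18.1, -0.0, -11.2], [-19.7, -0.0, -7.8], [-10.2, -0.0, -2.5], [-10.3, -0.0, -1.6], [-10.3, -0.0, -0.6], [-10.2, -0.0, 0.3], [-10.0, -0.0, 1.2], [-9.7, 0.0, 2.1], [-9.1, 0.0, 3.0], [-8.4, 0.0, 3.8]]
```

play_rows --translation '[[-0.0025,0,0.0007],[-0.002,0,0.0006],[-0.002,0,0.0006],[-0.002,0,-0.0005],[-0.003,0,-0.0019],[-0.003,0,-0.0019],[-0.003,0,-0.0019],[-0.003,0,-0.0019],[-0.003,0,-0.0019],[-0.003,0,-0.0018],[0,0,0]]' --delta_rot '[[0,0,0],[0,0,0],[0,0,0],[0,0,0],[0,0,0],[0,0,0],[0,0,0],[0,0,0],[0,0,0],[0,0,0],[0,0,0]]' --grip '[1,1,1,1,1,1,1,1,1,1,1]'

```text
clock: 11.5
tool_pos: [0.5082, -0.1876, 0.1553]
eef_rot: [0.038, 0.989, -0.004, 0.142]
contact_force: [-2.1, 1.0, 0.4]
opening: 0.997
finger_force: 1.1
```

```bash
python3 -c "
from h import *
st(); a=r.snapshot('scene'); cv2.imwrite('pics/c4.png',cv2.resize(a[130:330,190:400],None,fx=3,fy=3))"
```

```text
t 11.50 tcp [ 0.508 -0.188  0.155] tip(tray,mm) [-84.5   1.1  96.4] F(tray) [-2.1  0.9  0.4] q [ 0.63  0.83 -0.54  2.13  1.7   0.33  0.14]
```

View pics/c4.png

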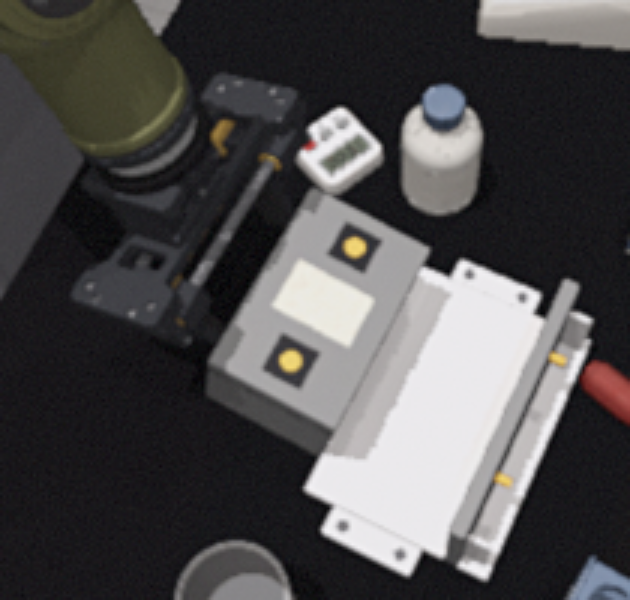

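The battery is tipped about 10° and leaning over the tray edge, with both fingers holding it. I'll continue slowly.

play_rows --translation '[[-0.0033,0,-0.0014],[-0.0033,0,-0.0013],[-0.0033,0,-0.0013],[-0.0033,0,-0.0013],[-0.0033,0,-0.0013],[-0.0033,0,-0.0013],[-0.0034,0,-0.0008],[-0.0034,0,-0.0008],[-0.0034,0,-0.0008],[-0.0034,0,-0.0006],[-0.0034,0,-0.0005],[-0.001,0,0],[-0.001,0,0]]' --delta_rot '[[0,0,0],[0,0,0],[0,0,0],[0,0,0],[0,0,0],[0,0,0],[0,0,0],[0,0,0],[0,0,0],[0,0,0],[0,0,0],[0,0,0],[0,0,0]]' --grip '[1,1,1,1,1,1,1,1,1,1,1,1,1]'

```text
clock: 13.18
tool_pos: [0.5415, -0.1904, 0.1767]
eef_rot: [0.038, 0.989, -0.004, 0.141]
contact_force: [-0.9, 0.1, 0.2]
opening: 0.996
finger_force: 0.7
```

```bash
python3 -c "
from h import *
st(); a=r.snapshot('scene'); cv2.imwrite('pics/c5.png',cv2.resize(a[130:330,190:400],None,fx=3,fy=3))"
```

```text
t 13.18 tcp [ 0.542 -0.19   0.177] tip(tray,mm) [-51.1   1.  117.8] F(tray) [-0.9  0.1  0.2] q [ 0.61  0.81 -0.53  2.03  1.32  0.33  0.51]
```

View pics/c5.png

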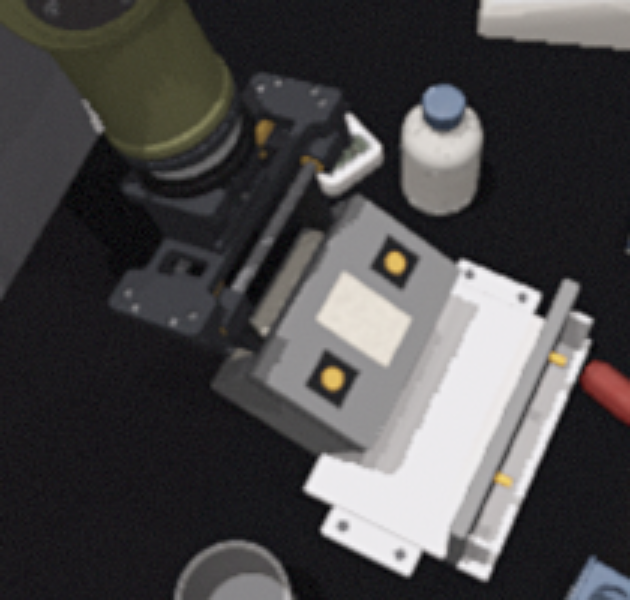

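It's now tipped about 28°, with the foot at the tray edge and the fingers still in contact. I'll push on over the balance point.

play_rows --translation '[[-0.0034,0,-0.0002],[-0.0034,0,-0.0001],[-0.0034,0,0],[-0.0034,0,0.0001],[-0.0034,0,0.0002],[-0.0034,0,0.0003],[-0.0033,0,0.0004],[-0.0033,0,0.0004],[-0.0033,0,0.0006],[-0.0033,0,0.0007],[-0.0033,0,0.0007],[-0.0032,0,0.0008],[-0.003,0,0.001],[-0.003,0,0.001],[-0.003,0,0.001],[0,0,0],[0,0,0]]' --delta_rot '[[0,0,0],[0,0,0],[0,0,0],[0,0,0],[0,0,0],[0,0,0],[0,0,0],[0,0,0],[0,0,0],[0,0,0],[0,0,0],[0,0,0],[0,0,0],[0,0,0],[0,0,0],[0,0,0],[0,0,0]]' --grip '[1,1,1,1,1,1,1,1,1,1,1,1,1,1,1,1,1]'

```text
clock: 15.35
tool_pos: [0.5897, -0.1937, 0.183]
eef_rot: [0.038, 0.989, -0.004, 0.14]
contact_force: [-0.1, -0.1, -0.7]
opening: 1.001
finger_force: 0.0
```

```bash
python3 -c "
from h import *
st(); a=r.snapshot('scene'); cv2.imwrite('pics/c6.png',cv2.resize(a[130:330,190:400],None,fx=3,fy=3))"
```

```text
t 15.35 tcp [ 0.59  -0.194  0.183] tip(tray,mm) [ -2.9   1.6 124. ] F(tray) [-0.1 -0.1 -0.7] q [ 0.63  0.85 -0.63  1.89  1.14  0.45  0.71]
```

View pics/c6.png

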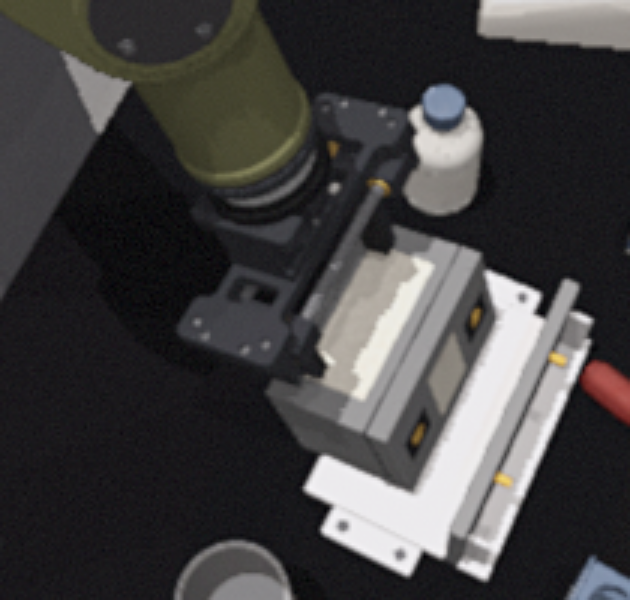

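The block lies on its side on the tray with the terminals facing the strip (crop (475,317) and (418,435)). Next I'll retreat behind it and lower.

play_rows --translation '[[0.014,0,-0.004],[0.02,0,-0.0058],[0.02,0,-0.0058],[0.005,0,0.018],[0.005,0,0.018],[0.005,0,0.018],[0.005,0,0.018],[0,0,0]]' --delta_rot '[[0,0,0],[0,0,0],[0,0,0],[0,0,0],[0,0,0],[0,0,0],[0,0,0],[0,0,0]]' --grip '[1,1,1,1,1,1,1,1]'

```text
clock: 16.4
tool_pos: [0.5343, -0.1894, 0.1076]
eef_rot: [0.038, 0.989, -0.003, 0.14]
contact_force: [0.2, -0.5, -0.1]
opening: 0.997
finger_force: 0.0
```

```bash
python3 -c "
from h import *
to(16,[-25,0,48]); a=r.snapshot('top')
d=r.silhouettes('top','battery')
for x in d[:1]:
    m=x['pixels'].astype(np.uint8); b=cv2.boxPoints(cv2.minAreaRect(cv2.findNonZero(m))); print(x['confidence'],(TR.inv().apply(plane('top',b,.105)-O)*1e3).round(1))"
```

```text
t 16.40 tcp [ 0.534 -0.189  0.108] tip(tray,mm) [-58.6   1.5  48.6] F(tray) [ 0.3 -0.5 -0.1] q [ 0.59  0.94 -0.5   2.07  1.82  0.34  0.03]
rot left (tool deg) [0.3 0.  0.1]
move in goal axes mm [-32.1  -1.1   9.8] in present axes [-32.1  -1.3   9.8] tcp target [ 0.568 -0.193  0.107]
0.78 [[-28.5  81.3 105. ]
 [ 75.7  81.3 105. ]
 [ 76.2 -72.6 105. ]
 [-28.1 -71.1 105. ]]
```

play_rows --translation '[[-0.0077,0,0.0022],[-0.0077,0,0.0022],[-0.0077,0,0.0022],[-0.0077,0,0.0022],[-0.0025,0,0.0007],[-0.0025,0,0.0007],[-0.0025,0,0.0007],[-0.0025,0,0.0007],[-0.0029,0,0.0008],[-0.0029,0,0.0008],[-0.0029,0,0.0008],[-0.0029,0,0.0008],[-0.0029,0,0.0008],[-0.0029,0,0.0008],[-0.0029,0,0.0008],[-0.0029,0,0.0008],[0,0,0]]' --delta_rot '[[0,0,0],[0,0,0],[0,0,0],[0,0,0],[0,0,0],[0,0,0],[0,0,0],[0,0,0],[0,0,0],[0,0,0],[0,0,0],[0,0,0],[0,0,0],[0,0,0],[0,0,0],[0,0,0],[0,0,0]]' --grip '[1,1,1,1,1,1,1,1,1,1,1,1,1,1,1,1,1]'

```text
clock: 18.62
tool_pos: [0.5999, -0.195, 0.109]
eef_rot: [0.038, 0.989, -0.004, 0.139]
contact_force: [-6.2, 1.2, 2.3]
opening: 0.999
finger_force: 2.6
```

```bash
python3 -c "
from h import *
to(16,[15,0,48]); a=r.snapshot('top')
d=r.silhouettes('top','battery')
for x in d[:1]:
    m=x['pixels'].astype(np.uint8); b=cv2.boxPoints(cv2.minAreaRect(cv2.findNonZero(m))); print(x['confidence'],(TR.inv().apply(plane('top',b,.105)-O)*1e3).round(1))"
```

```text
t 18.62 tcp [ 0.6   -0.195  0.109] tip(tray,mm) [ 7.4  1.  50. ] F(tray) [-6.3  0.7  2.3] q [ 0.5   0.95 -0.41  1.88  1.33  0.28  0.51]
rot left (tool deg) [0.2 0.  0.1]
move in goal axes mm [-6.8 -0.8  4. ] in present axes [-6.8 -0.8  4. ] tcp target [ 0.608 -0.196  0.107]
0.66 [[  5.4  80.4 105. ]
 [ 98.7  82.2 105. ]
 [102.2 -72.  105. ]
 [  8.7 -72.5 105. ]]
```

play_rows --translation '[[-0.0019,0,0.0007],[-0.0019,0,0.0007],[-0.0019,0,0.0007],[-0.0008,0,0.0002],[-0.0008,0,0.0002],[-0.0008,0,0.0002],[0,0,0]]' --delta_rot '[[0,0,0],[0,0,0],[0,0,0],[0,0,0],[0,0,0],[0,0,0],[0,0,0]]' --grip '[1,1,1,1,1,1,1]'

```text
clock: 19.6
tool_pos: [0.6082, -0.1956, 0.1088]
eef_rot: [0.038, 0.99, -0.004, 0.139]
contact_force: [-7.0, 0.8, 5.6]
opening: 1.0
finger_force: 3.6
```

```bash
python3 -c "
from h import *
st()"
```

```text
t 19.60 tcp [ 0.608 -0.196  0.109] tip(tray,mm) [15.6  1.1 49.8] F(tray) [-7.   0.2  5.6] q [ 0.51  0.96 -0.44  1.86  1.29  0.3   0.56]
```

play_rows --translation '[[-0.0006,0,0],[-0.0006,0,0],[-0.0006,0,0],[-0.0006,0,0],[0,0,0]]' --delta_rot '[[0,0,0],[0,0,0],[0,0,0],[0,0,0],[0,0,0]]' --grip '[1,1,1,1,1]'

```text
clock: 20.23
tool_pos: [0.6087, -0.1956, 0.1089]
eef_rot: [0.038, 0.99, -0.005, 0.138]
contact_force: [-11.3, 0.8, 8.2]
opening: 1.001
finger_force: 5.9
```

The block is at the strip. I'll relieve the downward component, then bring the push to about 15 N.

play_rows --translation '[[-0.0003,0,-0.001],[-0.0003,0,-0.001],[0,0,0]]' --delta_rot '[[0,0,0],[0,0,0],[0,0,0]]' --grip '[1,1,1]'

```text
clock: 20.6
tool_pos: [0.6088, -0.1952, 0.1097]
eef_rot: [0.039, 0.99, -0.004, 0.137]
contact_force: [-6.9, 1.5, -2.6]
opening: 1.0
finger_force: 3.3
```

play_rows --translation '[[-0.0006,0,0.0003],[-0.0006,0,0.0003],[-0.0006,0,0.0002],[0,0,0]]' --delta_rot '[[0,0,0],[0,0,0],[0,0,0],[0,0,0]]' --grip '[1,1,1,1]'

```text
clock: 21.1
tool_pos: [0.6092, -0.1953, 0.1094]
eef_rot: [0.039, 0.99, -0.004, 0.136]
contact_force: [-13.1, 3.2, 3.2]
opening: 0.998
finger_force: 6.1
```

```bash
python3 -c "
from h import *
st(); a=r.snapshot('top')
d=r.silhouettes('top','battery')
for x in d[:1]:
    m=x['pixels'].astype(np.uint8); b=cv2.boxPoints(cv2.minAreaRect(cv2.findNonZero(m))); print(x['confidence'],(TR.inv().apply(plane('top',b,.105)-O)*1e3).round(1))
cv2.imwrite('pics/c7.png',cv2.resize(a[110:240,300:430],None,fx=4.5,fy=4.5))"
```

```text
t 21.10 tcp [ 0.609 -0.195  0.109] tip(tray,mm) [16.2  1.5 50.2] F(tray) [-13.3   2.2   3.2] q [ 0.52  0.96 -0.46  1.85  1.26  0.32  0.59]
0.68 [[ 17.2  82.  105. ]
 [113.2  81.  105. ]
 [111.9 -73.3 105. ]
 [ 15.9 -70.9 105. ]]
```

View pics/c7.png

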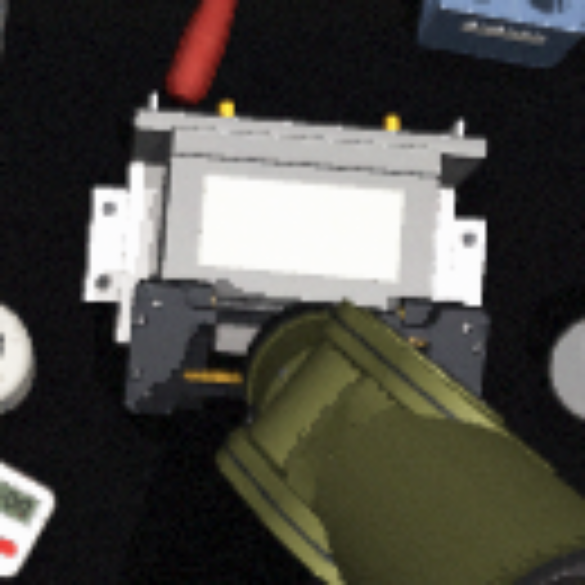

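The block is flush and square on the strip (its edge runs along the strip in the crop, from about (172,130) to (440,175)). I'll press slightly more and hold.

play_rows --translation '[[-0.0005,0,0],[0,0,0],[0,0,0],[0,0,0],[0,0,0],[0,0,0],[0,0,0],[0,0,0],[0,0,0],[0,0,0],[0,0,0],[0,0,0],[0,0,0]]' --delta_rot '[[0,0,0],[0,0,0],[0,0,0],[0,0,0],[0,0,0],[0,0,0],[0,0,0],[0,0,0],[0,0,0],[0,0,0],[0,0,0],[0,0,0],[0,0,0]]' --grip '[1,1,1,1,1,1,1,1,1,1,1,1,1]'

```text
clock: 22.82
tool_pos: [0.6093, -0.1952, 0.1095]
eef_rot: [0.039, 0.99, -0.004, 0.135]
contact_force: [-12.7, 3.0, 2.0]
opening: 1.002
finger_force: 6.5
```

play_rows --translation '[[-0.0005,0,0.0002],[-0.0005,0,0.0001],[0,0,0],[0,0,0],[0,0,0],[0,0,0],[0,0,0],[0,0,0],[0,0,0],[0,0,0],[0,0,0],[0,0,0]]' --delta_rot '[[0,0,0],[0,0,0],[0,0,0],[0,0,0],[0,0,0],[0,0,0],[0,0,0],[0,0,0],[0,0,0],[0,0,0],[0,0,0],[0,0,0]]' --grip '[1,1,1,1,1,1,1,1,1,1,1,1]'

```text
clock: 24.32
tool_pos: [0.6095, -0.1953, 0.1094]
eef_rot: [0.039, 0.99, -0.004, 0.135]
contact_force: [-16.1, 3.4, 5.5]
opening: 0.997
finger_force: 8.0
```

Held at about 16 N for over a second. Now I'll back straight off gently.

play_rows --translation '[[0.001,0,-0.0003],[0.0015,0,-0.0004],[0.002,0,-0.0006],[0.004,0,-0.0012],[0.008,0,-0.0023],[0.015,0,-0.0043],[0.02,0,-0.0058],[0.02,0,-0.0058],[0,0,0],[0,0,0]]' --delta_rot '[[0,0,0],[0,0,0],[0,0,0],[0,0,0],[0,0,0],[0,0,0],[0,0,0],[0,0,0],[0,0,0],[0,0,0]]' --grip '[1,1,1,1,1,1,1,1,1,1]'

```text
clock: 25.58
tool_pos: [0.5435, -0.1903, 0.1124]
eef_rot: [0.038, 0.989, -0.004, 0.142]
contact_force: [-0.6, 0.3, -0.1]
opening: 1.003
finger_force: 0.0
```

```bash
python3 -c "
from h import *
st(); a=r.snapshot('top')
d=r.silhouettes('top','battery')
for x in d[:1]:
    m=x['pixels'].astype(np.uint8); b=cv2.boxPoints(cv2.minAreaRect(cv2.findNonZero(m))); print(x['confidence'],(TR.inv().apply(plane('top',b,.105)-O)*1e3).round(1))
cv2.imwrite('pics/c8.png',cv2.resize(a[110:240,280:460],None,fx=4,fy=4))"
```

```text
t 25.57 tcp [ 0.544 -0.19   0.112] tip(tray,mm) [-48.9   1.3  53.6] F(tray) [-0.6  0.3 -0.1] q [ 0.54  0.91 -0.42  2.05  1.82  0.26  0.02]
0.7 [[  1.2  83.7 105. ]
 [113.1  83.3 105. ]
 [113.  -72.8 105. ]
 [  1.  -70.9 105. ]]
```

View pics/c8.png

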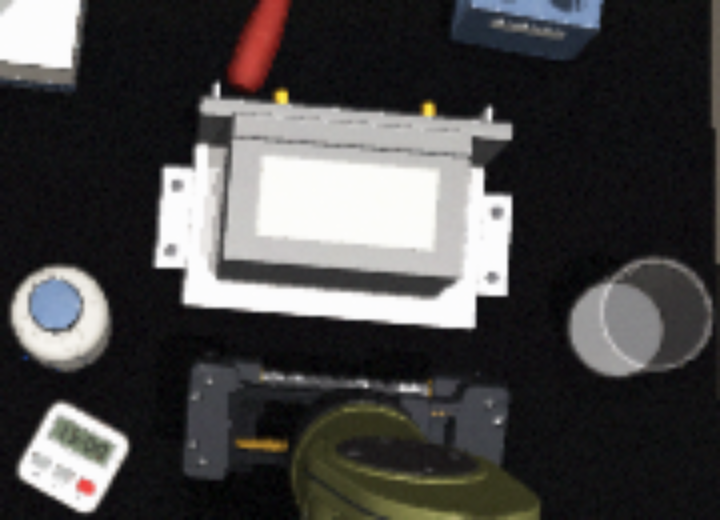

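The block sits flush on the strip and roughly centred (about 4 mm left), with the robot clear. The bottle, timer and beaker are where they stood.

```bash
python3 -c "
from plant import r
print(r.finish_job())"
```

```text
the job is handed in; nothing more can be done
None
```

The job is handed in with no verdict returned: the battery was squared to the tray edge, tipped onto its side, held on the strip at about 13–16 N (peak reading about 17 N) and released; it now lies flush and about 4 mm off centre, with the bottle, beaker and timer looking undisturbed.

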